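Blow out the template pocket and hold its plug over it for a fit check

ROBOT

A 6-joint arm with a two-finger parallel gripper is mounted at the origin on the work surface. World frame = base frame: x ahead of the robot, y to its left, z up, the work surface at z = 0. Lengths are in m, angles in rad, forces in N, time in s.
With the tool pointing down it reaches from about 0.3 to 0.75 m from the base axis. Payload 8.5 kg.
Tool frame: the origin (TCP) lies on the centre line of the jaws, within the pads' length; the fingertips stand tip_extent ahead of it and the grasp point (between the pads) lies 2 mm behind it (tip_extent is the distance from the TCP to the fingertips, in m); z points along the fingers, y is the line along which they close (so a half turn about z gives the same grasp; the last joint's range is limited). The gripper opens to 85 mm and grips with 20 to 120 N. Pads are 22 mm wide; open, the fingers measure 114 mm over their backs; the gripper's body (76 mm by 85 mm) begins 54 mm behind the grasp point. The pads swing forward as they close: fully open they stand 13 mm farther back than shut.
Start: joints at [-1.526, 0.381, 1.297, -0, 1.464, -0.215], TCP at [0.141, -0.532, 0.248] pointing down, gripper open.
Joint ranges: [-3.11, 3.11], [-0.89, 2.33], [0.22, 2.48], [-1.42, 4.56], [0.17, 2.85], [-2.88, 2.88]. Speed limits (rad/s): [2.39, 2.39, 3.14, 3.14, 3.14, 3.14].

INTERFACE

Orientations are given as a unit quaternion [x, y, z, w].
In Python, from rig import * gives the robot as it stands.
- The arm moves only by the tool carry_out, never from a script. Its argument "increments" is a list of rows, each an object with "angular": the turn, a rotation vector about the tool's x, y, z in rad, a list of three; "xyz": the shift along the tool's x, y, z in mm, a list of three; "claw": the finger opening in mm, from 0 to 85.4. A call has 1 to 5 rows; each row is the pose to reach, as a shift and turn from the pose commanded when the call began, along the tool's axes at that moment; what a row does not reach only later rows make up. A row lasts 1/8 s, in which the tool goes at most 62.5 mm and 10.7 degrees, less where a joint would pass 70% of its speed; a pose out of reach is approached as far as the arm can. A call with a gripper value outside its range is refused whole. The fingers move at their own pace and stop on an object; "squeeze" is the grip in N (left out, the last holds). Time passes only in rows, so rows that repeat a pose let the fingers close. It gives the time, the measured TCP pose, the force, the opening and the grip force at its end, in the units of the state.
- read_state(): the state, without advancing time (a new reading comes with each control period).
- read_camera(name): name is "scene" or "top" or "wrist"; returns a dict with "pixels" (400x640x3 uint8, blue, green, red), "depth" (400x640 float32, m along the optical axis (not along the pixel's ray), 0 where there is no reading), "intrinsics" (3x3 intrinsics, pixels), "distortion" ([k1, k2, p1, p2, k3] as OpenCV has them; the pictures are not rectified), "rvec" (rotation vector, rad) and "tvec" (3), from world to camera coordinates, as OpenCV has them. Camera axes: x right, y down, z forward; pixel columns grow to the right and rows downward; lengths in m; the calibration is good to about 2 mm. A picture is of the moment at which its call begins.
- sign_off(): hands the job in; it is judged then, once.
The state is a dict: "clock": time; "joint_positions": joint angles; "qd": joint speeds; "joint_torque": joint torques, N m; "tcp_pos": TCP position; "orientation": TCP orientation; "wrist_force": force on the tool from outside, world axes, zero at the start; "torque": the same for the moment, N m; "finger_gap": finger opening in m; "grasp_force": force on a finger pad.
Only numpy, scipy, OpenCV 4.12 (cv2) and the standard library are available. Lean on these libraries where they do the work, as an engineer would, in place of code of your own. Each camera call takes 0.05 s, during which the arm holds its last target. There are 200 camera calls.

TASK

Squeeze the trigger of the blow gun that lies in the jig fully and let it spring back, to blow the chips out of the pocket. Then take the stepped wooden plug (the one with a tongue at one end) by its handle, carry it over the file rack, and hold it level about a centimetre above the pocket of its own shape, turned and lined up as it would go in, without letting it touch the jig at any time. Finish there, still holding it in the air for the fit check; do not touch the rack or its files, and leave all other things where they are.

Things in the scene. Friction and masses are not known exactly. Their poses are not given: they have to be found in the camera images.
- plug: Plug to carry: loose brown wood, 80-170 g, flat on the table left of the rack. Plate 16 mm thick, stepped outline: wide part x -45 to 10 mm, 44 mm across y; tongue x 10 to 55, 24 across y. On it an upright handle bar: x -30 to 30, 20 mm across y, top 52 mm above the underside; pinch it across y from above. Origin: underside, below the handle's middle, at the centre of mass; x to the tongue, z up.
- plug_tongue (a point): Point on the plug's underside, on its centre line, 50 mm along its +x from its origin (near the tongue's end).
- jig: Fixed jig right of the rack: white-faced plywood base 260 (x) x 340 (y) x 24 mm, origin mid-underside. On it a 12 mm brown template board (x -125 to 125, y -30 to 165 mm; top 36 mm above the table) with 3 pockets 12 mm deep: stepped, square 48 x 48, slot 104 x 28. A blow gun lies on its side: barrel 32 mm thick along y at x 45, y -135 to -40; thin nozzle on to y 22, 56 mm above the table.
- pocket (a point): Where the plug's origin belongs, level with the template board's top (36 mm above the table), over the stepped pocket at x 30, y 75 mm of the jig; axes as the jig's, and as the plug's when lined up. The pocket has the plug's outline with about 2 mm of play: wide part x -47 to 12 mm, 48 mm across y; tongue x 12 to 57, 28 across y.
- pocket_tongue (a point): Point level with the board's top, 50 mm along +x of pocket, where plug_tongue belongs.
- trigger (a joint): Blow gun trigger, rad: 0 released, 0.2 squeezed to its stop. Steel lever 75 x 8 x 16 mm (high), upright hinge at x 35, y -80 mm of the jig, lying along its -x, 14 mm of air from the fixed grip. Squeezing swings it to the grip (-y): 11 mm at trigger_front, 3 N rising to 9 N; it springs back. Pinch grip and trigger together across y from above: 46 mm thick, 35 mm when squeezed.
- trigger_front (a point): Middle of the pinching place on the trigger's outer (+y) face, 55 mm from its hinge, 69 mm above the table; it moves with the trigger. The jig base is 45 mm below it.
- grip_back (a point): Point on the back (-y) face of the gun's fixed black grip, opposite trigger_front, 69 mm above the table (mid-height); axes as the jig's. The grip: x -67 to 33, y -122 to -98 mm of the jig, 26 mm high.
- rack: File rack, fixed, standing between the plugs and the jig: dark wooden block 340 mm long (x), 50 mm wide (y), 50 mm high, with a row of seven files whose handles stand up to 140 mm above the table. Origin: middle of its underside.
- slot_plug: Plug of straight outline, 100 (x) x 24 (y) x 16 mm, carries the same kind of upright wooden handle bar, top 52 mm above the underside; loose, to be left alone. Origin: middle of its underside.
- square_plug: Plug of square outline, 44 x 44 x 16 mm, with a handle 40 mm long; otherwise it carries the same kind of upright wooden handle bar, top 52 mm above the underside; loose, to be left alone. Origin: middle of its underside.
- glue_bottle: White bottle, 60 mm across, 120 mm high, standing beyond the plugs; origin under its middle.
- jar: Amber jar, 64 mm across, 85 mm high, beyond the jig; origin under its middle.
- bowl: Wooden bowl, 120 mm across, 50 mm high, beyond the rack; origin under its middle.
- sanding_block: Cork block 110 x 60 x 30 mm, on the left; origin under its middle.
- screwdriver: Screwdriver lying on the table beyond the plugs; origin on its underside.
Things that resemble listed ones, but are neither listed nor needed, are in the scene too. Leave any blue or green look-alike of the plug alone.

How it is judged:
By the outcome, as a careful person would: the job done as asked, in the order asked, and still so for the second after the job is handed in, while the arm keeps its last pose, push and grip.
It also fails if it takes over 64 s, if anything falls off the work surface, if the arm or the gripper's body presses on something with over 40 N, if the wrist force passes 120 N, or if a joint passes its speed limit or range.

## Working session

There is one attempt and no reset: what is moved stays moved. The work goes in short steps, Python scripts to look and compute and a tool call to move; the robot and the scene stay as the last step left them, time stands still between calls to the robot, and variables do not carry over. Pictures are saved under pics/ and viewed, at most 10 in all, crops included, and the job is handed in when it is done.

Besides the shell and the picture viewer there is one more tool, called after "Call:" in YAML: its name, and indented under it one key for each argument. carry_out: Moves the arm, as the interface text tells. Its arguments: {"type":"object","properties":{"increments":{"type":"array","items":{"type":"object","properties":{"angular":{"type":"array","items":{"type":"number"}},"xyz":{"type":"array","items":{"type":"number"}},"claw":{"type":"number"}}}},"squeeze":{"type":"number"}},"required":["increments"]}

```bash
mkdir -p pics; ls; cat > h.py <<'E'
from rig import *
import numpy as np, cv2
from scipy.spatial.transform import Rotation as R
def shot(n):
    c=read_camera(n); return c
def world(c,u,v,z=None):
    """pixels -> world, by depth or on plane z"""
    K=c["intrinsics"]; Rm,_=cv2.Rodrigues(np.array(c["rvec"],float)); t=np.array(c["tvec"],float).reshape(3)
    p=np.stack([np.atleast_1d(u),np.atleast_1d(v)],-1).astype(np.float64).reshape(-1,1,2)
    n=cv2.undistortPoints(p,np.array(K,float),np.array(c["distortion"],float)).reshape(-1,2)
    r=np.c_[n,np.ones(len(n))]
    if z is None:
        d=c["depth"][np.atleast_1d(v).astype(int),np.atleast_1d(u).astype(int)]
    else:
        rw=r@Rm; o=-Rm.T@t; d=(z-o[2])/rw[:,2]
    return (r*d[:,None]-t)@Rm
def pix(c,P):
    return cv2.projectPoints(np.array(P,float).reshape(-1,1,3),np.array(c["rvec"],float),np.array(c["tvec"],float),np.array(c["intrinsics"],float),np.array(c["distortion"],float))[0].reshape(-1,2)
E
python3 - <<'E'
from h import *
import pickle
s=read_state(); print(s)
for n in("top","scene"):
    c=shot(n); cv2.imwrite(f"pics/{n}0.png",c["pixels"]); pickle.dump(c,open(f"{n}0.pkl","wb"))
E
```

```text
pics
{'clock': 0.0, 'joint_positions': array([-1.52633698e+00,  3.81193405e-01,  1.29827312e+00,  2.09573533e-05,
        1.46361003e+00, -2.15287264e-01]), 'qd': array([-7.04660277e-04, -8.07694265e-05, -1.94796095e-03, -3.69476605e-04,
        1.54655354e-04,  4.07352785e-04]), 'joint_torque': array([ 3.90801624e-04, -4.48468995e+01, -2.31277710e+01, -2.08587180e-04,
        4.86823948e-03, -1.03787690e-05]), 'tcp_pos': array([ 0.14125656, -0.53126617,  0.24770899]), 'orientation': array([ 9.91578183e-01,  1.29507360e-01,  7.36756604e-05, -7.38357310e-04]), 'wrist_force': array([-0.05130487,  0.41895258, -0.28586437]), 'torque': array([-0.02262536,  0.0087509 ,  0.04121265]), 'grasp_force': 0.0, 'finger_gap': 0.0852657454544714}
```

View pics/top0.png

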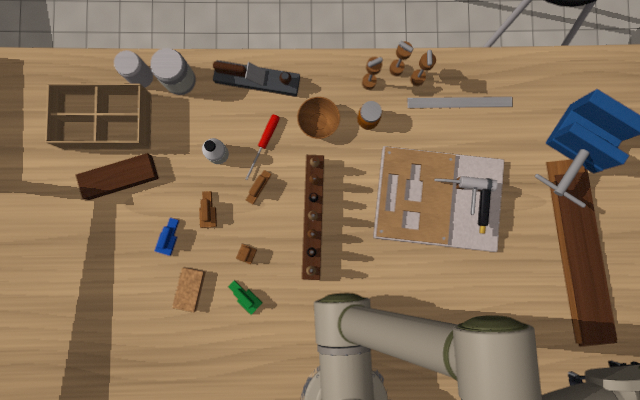

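View pics/scene0.png

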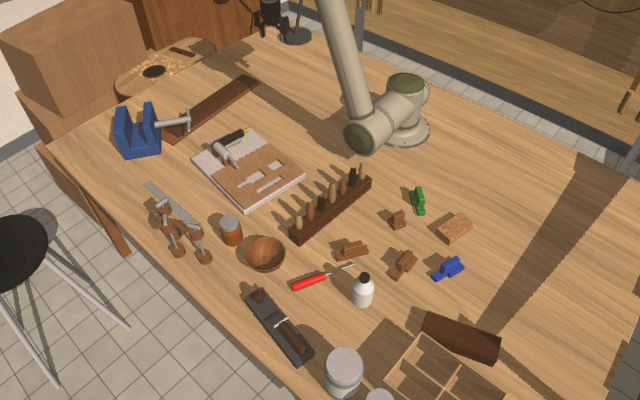

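The top view shows three brown wooden things at (208,210), (259,187) and (246,253), blue and green look-alikes at (168,237) and (245,297), the rack at (314,217), and the jig at (440,198). The gun's grip is at (484,210) and its trigger near (474,203). The stepped plug is either (208,210) or (259,187), so I'll check both in one close crop.

```bash
python3 - <<'E'
from h import *
import pickle
c=pickle.load(open("top0.pkl","rb")); p=c["pixels"]
a=cv2.resize(p[160:280,180:280],None,fx=4.8,fy=4.8,interpolation=cv2.INTER_CUBIC)[:576,:400]
a=cv2.resize(p[160:275,180:280],(400,460),interpolation=cv2.INTER_CUBIC)
b=cv2.resize(p[145:260,415:515],(400,460),interpolation=cv2.INTER_CUBIC)
cv2.imwrite("pics/crop1.png",np.hstack([a,b]))
for u,v in [(208,210),(259,187),(246,253),(314,163),(314,270),(384,149),(504,158),(497,250),(375,238),(484,210),(474,203),(455,182)]:
    print((u,v),world(c,u,v).round(3))
E
```

```text
(208, 210) [[0.521 0.367 0.049]]
(259, 187) [[0.582 0.23  0.049]]
(246, 253) [[0.404 0.264 0.052]]
(314, 163) [[0.637 0.079 0.107]]
(314, 270) [[0.359 0.082 0.109]]
(384, 149) [[ 0.688 -0.116  0.03 ]]
(504, 158) [[ 0.664 -0.459  0.004]]
(497, 250) [[ 0.405 -0.431 -0.006]]
(375, 238) [[ 0.441 -0.09  -0.002]]
(484, 210) [[ 0.511 -0.37   0.081]]
(474, 203) [[ 0.53  -0.345  0.08 ]]
(455, 182) [[ 0.588 -0.3    0.071]]
```

View pics/crop1.png

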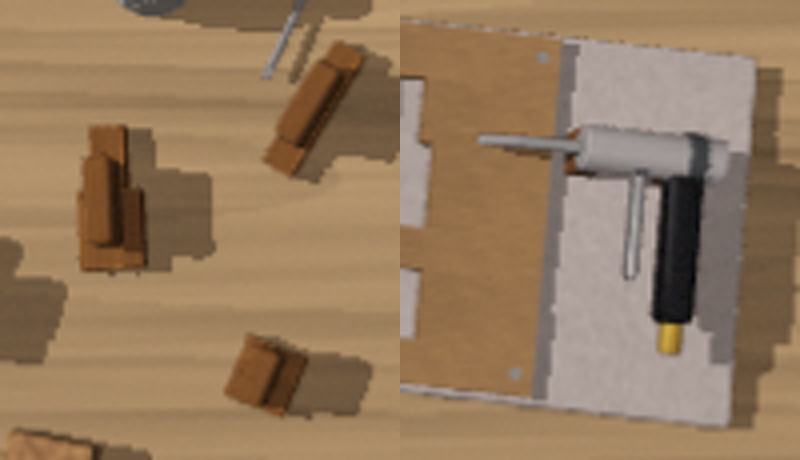

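The crop shows the stepped plug at (208,210), with its tongue pointing up in the picture (world +x). The straight slot plug is at (259,187) and the square one at (246,253), so I choose (208,210). Next I'll fit poses from the depth.

```bash
cat >> h.py <<'E'
def cloud(c):
    v,u=np.mgrid[0:400,0:640]; P=world(c,u.ravel(),v.ravel()).reshape(400,640,3); P[c["depth"]==0]=np.nan; return P
def rect(xy):
    (cx,cy),(w,h),a=cv2.minAreaRect((xy*1000).astype(np.float32)); return round(cx,1),round(cy,1),round(w,1),round(h,1),round(a,2)
E
python3 - <<'E'
from h import *
import pickle
c=pickle.load(open("top0.pkl","rb")); P=cloud(c); x,y,z=P[...,0],P[...,1],P[...,2]
hsv=cv2.cvtColor(c["pixels"],cv2.COLOR_BGR2HSV)
def box(m): return P[m][:,:2]
jr=(x>.38)&(x<.72)&(y<-.06)&(y>-.47)
print("table z",np.nanmedian(z[(x>.3)&(x<.35)&(y>.1)&(y<.2)]), "board z",np.nanmedian(z[200:215,430:445]),"base z",np.nanmedian(z[225:240,460:475]))
m=jr&(z>.029)&(z<.043); m=cv2.morphologyEx(m.astype(np.uint8),cv2.MORPH_OPEN,np.ones((5,5)))>0
print("board",rect(box(m)),m.sum())
m=jr&(z>.014)&(z<.2); m=cv2.morphologyEx(m.astype(np.uint8),cv2.MORPH_OPEN,np.ones((3,3)))>0
print("base",rect(box(m)),m.sum())
g=jr&(z>.06)&(hsv[...,2]<60); print("grip",rect(box(g)),g.sum(),np.nanmedian(z[g]))
t=jr&(z>.06)&(hsv[...,2]>80)&(x<.57)&(x>.505)&(y>-.356); print("trig",rect(box(t)),t.sum(),np.nanmedian(z[t]))
w=(abs(x-.52)<.08)&(abs(y-.367)<.06)
print("handle",rect(box(w&(z>.04))),(w&(z>.04)).sum(),np.nanmedian(z[w&(z>.045)]))
print("plate",rect(box(w&(z>.008)&(z<.025))))
r=(x>.3)&(x<.75)&(y>.0)&(y<.15)&(z>.06); print("rack",rect(box(r)),np.nanmax(z[r]))
print((-cv2.Rodrigues(np.array(c["rvec"],float))[0].T@np.array(c["tvec"],float).reshape(3)))
E
```

```text
table z 0.0004987404161972164 board z 0.03604657540747315 base z 0.024297658740738998
board (558.4, -200.1, 198.0, 249.9, 83.06) 4916
base (550.4, -266.6, 342.3, 260.5, 82.92) 11350
grip (533.0, -374.1, 26.2, 125.7, 82.88) 376 0.0809911872640314
trig (537.7, -345.6, 10.2, 64.9, 83.17) 100 0.07596102042123641
handle (522.2, 376.5, 58.2, 19.9, 3.18) 174 0.05136032713854874
plate (543.4, 370.5, 74.1, 142.7, 71.41)
rack (470.9, 79.4, 363.3, 89.8, 10.93) 0.1671586128497543
[0.41049546 0.07271785 1.37775685]
```

```bash
cat >> h.py <<'E'
JO=np.array([.5503,-.2669]); JY=np.radians(-7.0)
def jig(x,y,z): a=JY; return np.array([JO[0]+(x*np.cos(a)-y*np.sin(a))/1e3, JO[1]+(x*np.sin(a)+y*np.cos(a))/1e3, z/1e3])
def go(target,yaw):
    """shift/turn in tool axes to put the TCP at target (m), pointing down, tool x at yaw (rad)"""
    s=read_state(); r=R.from_quat(s["orientation"]); g=R.from_euler("z",yaw)*R.from_euler("x",np.pi)
    print("tcp",s["tcp_pos"].round(4),"xyz mm",r.inv().apply(np.array(target)-s["tcp_pos"]).__mul__(1e3).round(1),"ang",(r.inv()*g).as_rotvec().round(3),"q6",s["joint_positions"][5].round(2),"t",round(s["clock"],2))
E
python3 - <<'E'
import rig; print([n for n in dir(rig) if n[0]!='_'])
from h import *
print(getattr(rig,"tip_extent",None))
p=jig(-20,-104.5,67); print(p); go([p[0],p[1],.20],JY)
E
```

```text
['MotionError', 'read_camera', 'read_state', 'sign_off', 'tip_extent']
0.017
[ 0.51771373 -0.36818369  0.067     ]
tcp [ 0.1413 -0.5313  0.2478] xyz mm [405.7 -60.9  48. ] ang [-0.001 -0.     0.382] q6 -0.22 t 0.1
```

Call:
carry_out:
  increments:
    - {"xyz": [45,-7,0],"angular": [0,0,0.06],"claw": 85}
    - {"xyz": [95,-14,0],"angular": [0,0,0.14],"claw": 85}
    - {"xyz": [145,-22,0],"angular": [0,0,0.22],"claw": 85}
    - {"xyz": [195,-29,0],"angular": [0,0,0.3],"claw": 85}
    - {"xyz": [245,-37,0],"angular": [0,0,0.38],"claw": 85}

```text
clock: 0.72
tcp_pos: [0.3699, -0.4319, 0.248]
orientation: [0.998, -0.061, -0.0, -0.0]
wrist_force: [0.2, -1.1, 0.8]
finger_gap: 0.0846
grasp_force: 0.0
```

```bash
python3 - <<'E'
from h import *
p=jig(-20,-104.5,67); go([p[0],p[1],.20],JY)
E
```

```text
tcp [ 0.3699 -0.4319  0.248 ] xyz mm [138.9 -81.4  48. ] ang [-0.     0.    -0.001] q6 0.62 t 0.72
```

Call:
carry_out:
  increments:
    - {"xyz": [35,-20,10]}
    - {"xyz": [70,-41,20]}
    - {"xyz": [105,-61,35]}
    - {"xyz": [139,-81,48]}
    - {"xyz": [139,-81,48]}

```text
validation failed for argument at $.in...
```

```bash
python3 - <<'E'
from h import *
import pickle
c=shot("wrist"); pickle.dump(c,open("w1.pkl","wb"))
q=[jig(-20,-76,69),jig(-20,-122,69),jig(-20,-76,77),jig(35,-80,77),jig(-40,-80,77),jig(-67,-98,82),jig(-67,-122,82),jig(33,-98,82),jig(33,-122,82),jig(-20,-98,82),jig(-20,-122,82)]
im=c["pixels"].copy()
for u,v in pix(c,q): cv2.circle(im,(int(round(u)),int(round(v))),3,(255,0,255),1)
cv2.imwrite("pics/w1.png",im)
p=jig(-20,-104.5,67); go(p,JY)
E
```

```text
tcp [ 0.3742 -0.4291  0.2479] xyz mm [134.7 -77.6 181.3] ang [-0.002 -0.002 -0.   ] q6 0.63 t 0.78
```

View pics/w1.png

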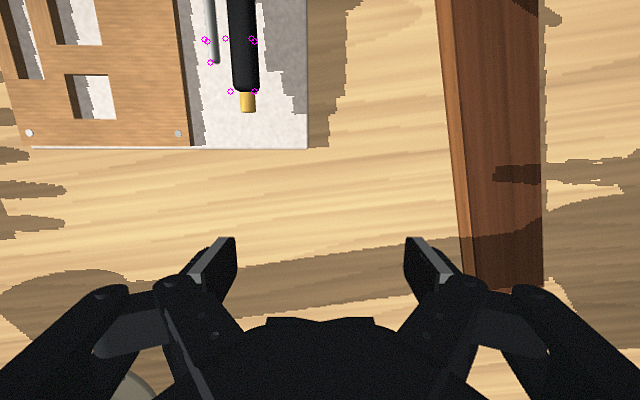

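The wrist view shows the trigger end at (215,62) and the grip end at (246,91), both within about 3 px of the predicted marks. The last call was refused because every row needs all its fields, so I'm resending it in full.

Call:
carry_out:
  increments:
    - {"xyz": [35,-20,10],"angular": [0,0,0],"claw": 85}
    - {"xyz": [70,-41,20],"angular": [0,0,0],"claw": 85}
    - {"xyz": [105,-61,35],"angular": [0,0,0],"claw": 85}
    - {"xyz": [135,-78,48],"angular": [0,0,0],"claw": 85}
    - {"xyz": [135,-78,48],"angular": [0,0,0],"claw": 85}

```text
clock: 1.4
tcp_pos: [0.5131, -0.3701, 0.1985]
orientation: [0.998, -0.059, -0.001, -0.001]
wrist_force: [-0.3, 0.4, -0.1]
finger_gap: 0.085
grasp_force: 0.0
```

```bash
python3 - <<'E'
from h import *
c=shot("wrist")
P=cloud(c); a=JY
dx=(P[...,0]-JO[0])*1e3; dy=(P[...,1]-JO[1])*1e3
X=dx*np.cos(a)+dy*np.sin(a); Y=-dx*np.sin(a)+dy*np.cos(a); Z=P[...,2]*1e3
v=cv2.cvtColor(c["pixels"],cv2.COLOR_BGR2HSV)[...,2]
for n,m in (("grip",(v<70)&(Y<-90)&(Y>-135)&(abs(X+20)<40)&(abs(Z-81)<6)),("trig",(v>70)&(abs(Y+80)<12)&(abs(X)<32)&(abs(Z-77)<6))):
    print(n,m.sum(),"y",np.percentile(Y[m],[2,50,98]).round(1),"x",np.percentile(X[m],[1,99]).round(1),"z",np.median(Z[m]).round(1))
m=(abs(Z-36)<4)&(Y<0)&(abs(X)<40); print("board edge y",np.percentile(Y[m],[1,2]))
s=read_state(); print(s["tcp_pos"])
im=c["pixels"].copy()
q=[jig(-20,-76,77),jig(-40,-80,77),jig(-67,-98,82),jig(-67,-122,82),jig(33,-98,82),jig(33,-122,82)]
for u,w in pix(c,q): cv2.circle(im,(int(round(u)),int(round(w))),3,(255,0,255),1)
cv2.imwrite("pics/w2.png",im)
p=jig(-20,-104.5,67); go(p,JY)
E
```

```text
grip 2150 y [-122.7 -111.8 -101.1] x [-59.1  19.6] z 82.1
trig 644 y [-85.4 -81.4 -73.8] x [-31.1  31.9] z 77.0
board edge y [-31.48268961 -31.3282389 ]
[ 0.51218508 -0.37101349  0.19939995]
tcp [ 0.5122 -0.371   0.1994] xyz mm [  5.4  -3.3 132.4] ang [-0.001  0.002  0.004] q6 0.88 t 1.45
```

View pics/w2.png

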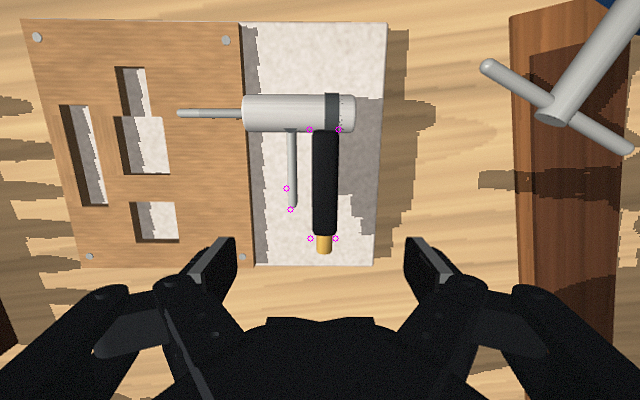

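The view shows the gun between the jaws: trigger at (292,170), grip at (325,185), with the marks within about 2 px and a 1 mm offset towards -y. Descending.

Call:
carry_out:
  increments:
    - {"xyz": [5,-2,30],"angular": [0,0,0],"claw": 85}
    - {"xyz": [5,-2,65],"angular": [0,0,0],"claw": 85}
    - {"xyz": [5,-2,100],"angular": [0,0,0],"claw": 85}
    - {"xyz": [5,-2,125],"angular": [0,0,0],"claw": 85}
    - {"xyz": [5,-2,132],"angular": [0,0,0],"claw": 85}

```text
clock: 2.08
tcp_pos: [0.516, -0.3706, 0.0674]
orientation: [0.998, -0.061, -0.001, -0.001]
wrist_force: [-0.5, -0.9, 0.2]
finger_gap: 0.0852
grasp_force: 0.0
```

Call:
carry_out:
  increments:
    - {"xyz": [0,0,0],"angular": [0,0,0],"claw": 60}
    - {"xyz": [0,0,0],"angular": [0,0,0],"claw": 60}
    - {"xyz": [0,0,0],"angular": [0,0,0],"claw": 60}
  squeeze: 30

```text
clock: 2.45
tcp_pos: [0.5174, -0.3705, 0.0693]
orientation: [0.998, -0.06, 0.001, 0.001]
wrist_force: [-0.1, -0.4, 0.2]
finger_gap: 0.0595
grasp_force: 0.0
```

```bash
python3 - <<'E'
from h import *
s=read_state(); print(s["wrist_force"].round(1),s["grasp_force"],s["finger_gap"])
p=jig(-20,-105.5,67); go(p,JY)
E
```

```text
[-0.1 -0.4  0.2] 0.0 0.05946585541041297
tcp [ 0.5174 -0.3705  0.0693] xyz mm [ 0.1 -1.3  2.3] ang [ 0.001 -0.001  0.002] q6 0.88 t 2.45
```

Call:
carry_out:
  increments:
    - {"xyz": [0,-1,1],"angular": [0,0,0],"claw": 45}
    - {"xyz": [0,-1,1],"angular": [0,0,0],"claw": 38}
    - {"xyz": [0,-1,1],"angular": [0,0,0],"claw": 32}
    - {"xyz": [0,-1,1],"angular": [0,0,0],"claw": 32}
    - {"xyz": [0,-1,1],"angular": [0,0,0],"claw": 32}

```text
clock: 3.08
tcp_pos: [0.5174, -0.3688, 0.0682]
orientation: [0.998, -0.06, 0.0, -0.0]
wrist_force: [-0.6, 3.9, 6.3]
finger_gap: 0.0352
grasp_force: 31.0
```

```bash
python3 - <<'E'
from h import *
s=read_state(); print(s["wrist_force"].round(1),s["grasp_force"],s["finger_gap"],s["tcp_pos"])
E
```

```text
[-0.6  3.9  6.3] 30.951361544430256 0.03515834491335196 [ 0.51741842 -0.3688133   0.06820207]
```

Call:
carry_out:
  increments:
    - {"xyz": [0,0,0],"angular": [0,0,0],"claw": 28}
    - {"xyz": [0,0,0],"angular": [0,0,0],"claw": 28}
    - {"xyz": [0,0,0],"angular": [0,0,0],"claw": 28}
  squeeze: 38

```text
clock: 3.45
tcp_pos: [0.5174, -0.3689, 0.0682]
orientation: [0.998, -0.06, 0.0, -0.0]
wrist_force: [-1.2, 3.1, 5.5]
finger_gap: 0.0351
grasp_force: 36.6
```

Call:
carry_out:
  increments:
    - {"xyz": [0,0,0],"angular": [0,0,0],"claw": 45}
    - {"xyz": [0,0,0],"angular": [0,0,0],"claw": 60}
    - {"xyz": [0,0,0],"angular": [0,0,0],"claw": 75}
    - {"xyz": [0,0,0],"angular": [0,0,0],"claw": 85}
    - {"xyz": [0,0,0],"angular": [0,0,0],"claw": 85}

```text
clock: 4.08
tcp_pos: [0.5173, -0.3694, 0.0675]
orientation: [0.998, -0.06, 0.0, 0.0]
wrist_force: [-0.5, 0.8, -0.4]
finger_gap: 0.0852
grasp_force: 0.0
```

Call:
carry_out:
  increments:
    - {"xyz": [0,0,-10],"angular": [0,0,0],"claw": 85}
    - {"xyz": [0,0,-30],"angular": [0,0,0],"claw": 85}
    - {"xyz": [0,0,-75],"angular": [0,0,0],"claw": 85}
    - {"xyz": [0,0,-125],"angular": [0,0,0],"claw": 85}
    - {"xyz": [0,0,-170],"angular": [0,0,0],"claw": 85}

```text
clock: 4.7
tcp_pos: [0.5172, -0.3691, 0.2401]
orientation: [0.998, -0.06, 0.001, 0.001]
wrist_force: [-0.7, -0.1, -0.1]
finger_gap: 0.0848
grasp_force: 0.0
```

```bash
python3 - <<'E'
from h import *
go([.522,.3765,.25],np.radians(3.2)); go([.522,.3765,.25],np.radians(183.2))
c=shot("wrist"); P=cloud(c); a=JY
dx=(P[...,0]-JO[0])*1e3; dy=(P[...,1]-JO[1])*1e3
X=dx*np.cos(a)+dy*np.sin(a); Y=-dx*np.sin(a)+dy*np.cos(a); Z=P[...,2]*1e3
v=cv2.cvtColor(c["pixels"],cv2.COLOR_BGR2HSV)[...,2]
m=(v>70)&(abs(Y+82)<13)&(abs(X+20)<15)&(abs(Z-77)<6); print("trig",m.sum(),np.percentile(Y[m],[2,50,98]).round(1))
# pocket outline: holes in board plane
b=(Z<31)&(X>-60)&(X<110)&(Y>-20)&(Y<155)&(c["depth"]>0); print(b.sum())
t=shot("top"); import pickle; pickle.dump(c,open("w3.pkl","wb"))
E
```

```text
tcp [ 0.5172 -0.3691  0.2401] xyz mm [ -84.6 -740.8  -10.8] ang [ 0.001 -0.001 -0.176] q6 0.89 t 4.7
tcp [ 0.5172 -0.3691  0.2401] xyz mm [ -84.6 -740.8  -10.8] ang [-2.000e-03 -2.000e-03  2.966e+00] q6 0.89 t 4.7
trig 192 [-84.4 -81.1 -77.5]
5037
```

The trigger sprang back to y -81 mm, the same as before the squeeze. Heading left, with a stop over the stepped pocket to measure it.

Call:
carry_out:
  increments:
    - {"xyz": [-2,-40,-10],"angular": [0,0,0],"claw": 85}
    - {"xyz": [-4,-80,-20],"angular": [0,0,0],"claw": 85}
    - {"xyz": [-6,-120,-20],"angular": [0,0,0],"claw": 85}
    - {"xyz": [-8,-169,-20],"angular": [0,0,0],"claw": 85}
    - {"xyz": [-8,-169,-20],"angular": [0,0,0],"claw": 85}

```text
clock: 5.42
tcp_pos: [0.5296, -0.1976, 0.2577]
orientation: [0.998, -0.058, 0.0, -0.0]
wrist_force: [-1.0, -1.9, 0.5]
finger_gap: 0.0849
grasp_force: 0.0
```

```bash
cat >> h.py <<'E'
def jframe(P):
    a=JY; dx=(P[...,0]-JO[0])*1e3; dy=(P[...,1]-JO[1])*1e3
    return dx*np.cos(a)+dy*np.sin(a), -dx*np.sin(a)+dy*np.cos(a), P[...,2]*1e3
E
python3 - <<'E'
from h import *
import pickle
c=shot("wrist"); pickle.dump(c,open("w4.pkl","wb"))
im=c["pixels"].copy()
def L(poly,col):
    q=pix(c,[jig(*p) for p in poly]); cv2.polylines(im,[np.round(q*8).astype(np.int32)],True,col,1,cv2.LINE_AA,3)
o=[(-47,-24),(12,-24),(12,-14),(57,-14),(57,14),(12,14),(12,24),(-47,24)]
L([(30+x,75+y,36) for x,y in o],(255,0,255))
L([(-125,-30,36),(125,-30,36),(125,165,36),(-125,165,36)],(255,0,255))
cv2.imwrite("pics/w4.png",im)
X,Y,Z=jframe(cloud(c))
m=(abs(Z-36)<4); m=cv2.morphologyEx(m.astype(np.uint8),cv2.MORPH_OPEN,np.ones((5,5)))>0
mm=m&(Y>-45)&(abs(X)<140); print("board in jig frame",rect(np.c_[X[mm],Y[mm]]/1e3),np.median(Z[mm]))
# pocket mask from board-plane holes, jig coords
for r in ("x at y75",(abs(Y-75)<6)),("y at x0",(abs(X-5)<10)),("y at x65",(abs(X-65)<10)):
    k=r[1]&m&(abs(X-30)<75)&(abs(Y-75)<38)
    v=X[k] if r[0][0]=="x" else Y[k]; v=np.sort(v); g=np.argmax(np.diff(v)); print(r[0],v[g].round(1),v[g+1].round(1))
go([.522,.3765,.26],np.radians(3.2))
E
```

```text
board in jig frame (1.2, 148.8, 362.1, 250.6, 89.94) 36.551734625571434
x at y75 -16.0 87.5
y at x0 49.9 97.6
y at x65 59.1 88.0
tcp [ 0.5296 -0.1994  0.2576] xyz mm [ -75.4 -571.    -2.6] ang [ 0.    -0.    -0.174] q6 1.12 t 5.47
```

View pics/w4.png

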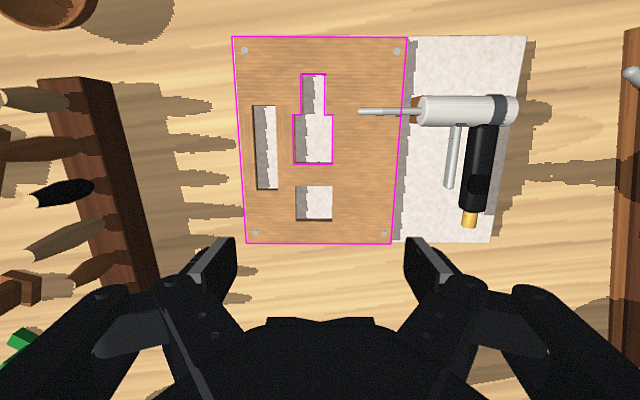

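The predicted outline overlays the stepped pocket at (313,120) and the board corners to within a pixel. The wrist depth says the pocket is about 1 mm further to -y. The rack is crossed at z 0.26.

Call:
carry_out:
  increments:
    - {"xyz": [-10,-45,-2],"angular": [0,0,-0.02],"claw": 85}
    - {"xyz": [-20,-95,-2],"angular": [0,0,-0.04],"claw": 85}
    - {"xyz": [-30,-145,-2],"angular": [0,0,-0.06],"claw": 85}
    - {"xyz": [-40,-195,-2],"angular": [0,0,-0.08],"claw": 85}
    - {"xyz": [-50,-245,-2],"angular": [0,0,-0.1],"claw": 85}

```text
clock: 6.1
tcp_pos: [0.5094, 0.0492, 0.2592]
orientation: [1.0, -0.011, 0.0, 0.0]
wrist_force: [0.9, -0.1, 0.4]
finger_gap: 0.0848
grasp_force: 0.0
```

```bash
sed -i 's/JO=np.array(\[.5503,-.2669\])/JO=np.array([.5502,-.2676])/' h.py; python3 - <<'E'
from h import *
go([.49,.3765,.26],np.radians(3.2))
E
```

```text
tcp [0.5094 0.0492 0.2592] xyz mm [ -26.3 -326.8   -0.8] ang [ 0.    -0.    -0.077] q6 1.46 t 6.1
```

Call:
carry_out:
  increments:
    - {"xyz": [-5,-55,0],"angular": [0,0,-0.02],"claw": 85}
    - {"xyz": [-10,-110,0],"angular": [0,0,-0.04],"claw": 85}
    - {"xyz": [-15,-165,0],"angular": [0,0,-0.06],"claw": 85}
    - {"xyz": [-20,-220,0],"angular": [0,0,-0.077],"claw": 85}
    - {"xyz": [-24,-275,0],"angular": [0,0,-0.077],"claw": 85}

```text
clock: 6.72
tcp_pos: [0.4915, 0.3251, 0.2592]
orientation: [1.0, 0.028, 0.0, 0.0]
wrist_force: [0.4, 0.1, -0.3]
finger_gap: 0.0848
grasp_force: 0.0
```

Call:
carry_out:
  increments:
    - {"xyz": [0,-35,0],"angular": [0,0,0],"claw": 85}
    - {"xyz": [0,-52,0],"angular": [0,0,0],"claw": 85}
    - {"xyz": [0,-52,0],"angular": [0,0,0],"claw": 85}
    - {"xyz": [0,-52,0],"angular": [0,0,0],"claw": 85}

```text
clock: 7.22
tcp_pos: [0.4885, 0.3747, 0.2594]
orientation: [1.0, 0.028, -0.0, 0.0]
wrist_force: [0.5, -0.4, -0.9]
finger_gap: 0.085
grasp_force: 0.0
```

```bash
python3 - <<'E'
from h import *
import pickle
c=shot("wrist"); pickle.dump(c,open("w5.pkl","wb"))
P=cloud(c); x,y,z=P[...,0],P[...,1],P[...,2]
w=(abs(x-.52)<.08)&(abs(y-.3765)<.06)
top=w&(abs(z-.052)<.004); print("handle",rect(P[top][:,:2]),np.median(z[top]))
pl=w&(abs(z-.016)<.004)
both=top|pl; 
hx=rect(P[top][:,:2]); a=np.radians(hx[4] if abs(hx[4])<45 else hx[4]-90)
O=np.array(hx[:2])/1e3; d=(P[...,:2]-O)*1e3; X=d[...,0]*np.cos(a)+d[...,1]*np.sin(a); Y=-d[...,0]*np.sin(a)+d[...,1]*np.cos(a)
print("yaw",np.degrees(a),"plate x",np.percentile(X[pl],[1,99]).round(1))
for n,m in (("wide y",pl&(X<5)),("tongue y",pl&(X>32)&(X<60))): print(n,np.percentile(Y[m],[1,99]).round(1))
im=c["pixels"].copy()
def L(poly,zz):
    q=pix(c,[[O[0]+(p*np.cos(a)-r*np.sin(a))/1e3,O[1]+(p*np.sin(a)+r*np.cos(a))/1e3,zz] for p,r in poly]); cv2.polylines(im,[np.round(q*8).astype(np.int32)],True,(255,0,255),1,cv2.LINE_AA,3)
L([(-45,-22),(10,-22),(10,-12),(55,-12),(55,12),(10,12),(10,22),(-45,22)],.016)
L([(-30,-10),(30,-10),(30,10),(-30,10)],.052)
cv2.imwrite("pics/w5.png",im)
go([O[0],O[1],.038],a)
E
```

```text
handle (523.3, 377.0, 57.3, 19.0, 3.56) 0.05218335359756764
yaw 3.56 plate x [-44.2  53.8]
wide y [-22.1  21.7]
tongue y [-11.6  11.1]
tcp [0.4885 0.3747 0.2595] xyz mm [ 34.9  -0.4 221.5] ang [ 0.    -0.    -0.007] q6 1.98 t 7.28
```

View pics/w5.png

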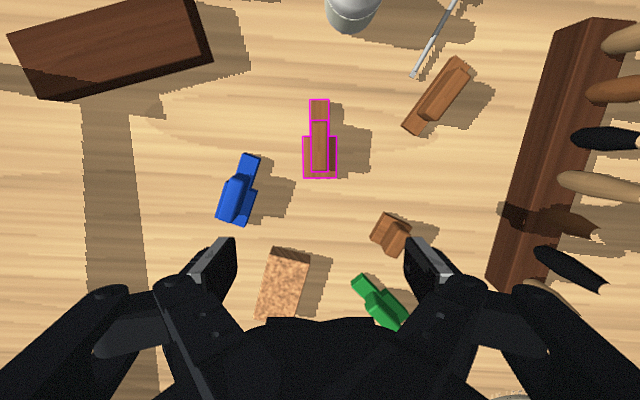

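The outline overlays the brown stepped plug at (320,140), yaw 3.6°, with nothing where the fingers will come down. Descending.

Call:
carry_out:
  increments:
    - {"xyz": [35,0,30],"angular": [0,0,-0.006],"claw": 85}
    - {"xyz": [35,0,80],"angular": [0,0,-0.006],"claw": 85}
    - {"xyz": [35,0,130],"angular": [0,0,-0.006],"claw": 85}
    - {"xyz": [35,0,170],"angular": [0,0,-0.006],"claw": 85}
    - {"xyz": [35,0,190],"angular": [0,0,-0.006],"claw": 85}

```text
clock: 7.9
tcp_pos: [0.5226, 0.3765, 0.0673]
orientation: [1.0, 0.031, -0.001, 0.001]
wrist_force: [-0.0, -0.4, 0.7]
finger_gap: 0.085
grasp_force: 0.0
```

```bash
python3 - <<'E'
from h import *
go([.5233,.377,.04],np.radians(3.5))
E
```

```text
tcp [0.5226 0.3765 0.0673] xyz mm [ 0.8 -0.5 27.3] ang [0.001 0.003 0.   ] q6 1.95 t 7.9
```

Call:
carry_out:
  increments:
    - {"xyz": [0,0,14],"angular": [0,0,0],"claw": 85}
    - {"xyz": [0,0,29],"angular": [0,0,0],"claw": 70}
    - {"xyz": [0,0,29],"angular": [0,0,0],"claw": 50}
    - {"xyz": [0,0,29],"angular": [0,0,0],"claw": 30}
    - {"xyz": [0,0,29],"angular": [0,0,0],"claw": 24}

```text
clock: 8.52
tcp_pos: [0.5232, 0.3783, 0.0411]
orientation: [1.0, 0.031, 0.001, -0.0]
wrist_force: [-0.6, 0.0, 0.9]
finger_gap: 0.0239
grasp_force: 0.0
```

Call:
carry_out:
  increments:
    - {"xyz": [0,0,0],"angular": [0,0,0],"claw": 16}
    - {"xyz": [0,0,0],"angular": [0,0,0],"claw": 12}
    - {"xyz": [0,0,0],"angular": [0,0,0],"claw": 10}
    - {"xyz": [0,0,0],"angular": [0,0,0],"claw": 10}
  squeeze: 60

```text
clock: 9.02
tcp_pos: [0.5232, 0.3783, 0.0412]
orientation: [1.0, 0.031, 0.001, -0.0]
wrist_force: [-0.7, -0.2, 5.3]
finger_gap: 0.0191
grasp_force: 59.2
```

```bash
python3 - <<'E'
from h import *
go([.5233,.377,.29],np.radians(3.5)); s=read_state(); print(s["grasp_force"],s["finger_gap"],s["wrist_force"])
E
```

```text
tcp [0.5232 0.3783 0.0412] xyz mm [   0.4    1.2 -248.8] ang [-0.001 -0.001  0.002] q6 1.95 t 9.03
59.197068214416504 0.01907167559168311 [-0.71404134 -0.18458151  5.33867313]
```

Gripped at a 19 mm gap. Lifting.

Call:
carry_out:
  increments:
    - {"xyz": [0,0,-8],"angular": [0,0,0],"claw": 10}
    - {"xyz": [0,0,-35],"angular": [0,0,0],"claw": 10}
    - {"xyz": [0,0,-75],"angular": [0,0,0],"claw": 10}
    - {"xyz": [0,0,-115],"angular": [0,0,0],"claw": 10}
    - {"xyz": [0,0,-155],"angular": [0,0,0],"claw": 10}

```text
clock: 9.65
tcp_pos: [0.5226, 0.378, 0.1967]
orientation: [1.0, 0.031, -0.0, 0.0]
wrist_force: [-0.2, -0.1, -2.5]
finger_gap: 0.019
grasp_force: 58.6
```

Call:
carry_out:
  increments:
    - {"xyz": [0,0,-30],"angular": [0,0,0],"claw": 10}
    - {"xyz": [0,0,-55],"angular": [0,0,0],"claw": 10}
    - {"xyz": [0,0,-65],"angular": [0,0,0],"claw": 10}
    - {"xyz": [0,0,-65],"angular": [0,0,0],"claw": 10}

```text
clock: 10.15
tcp_pos: [0.5228, 0.3781, 0.2602]
orientation: [1.0, 0.031, -0.0, -0.0]
wrist_force: [-0.0, 0.5, -2.0]
finger_gap: 0.0189
grasp_force: 58.6
```

```bash
python3 - <<'E'
from h import *
s=read_state(); print(s["grasp_force"],s["finger_gap"],s["wrist_force"],s["torque"])
p=jig(30,75,0); print(p); go([p[0],p[1],s["tcp_pos"][2]],JY)
c=shot("wrist"); P=cloud(c)
im=c["pixels"]; cv2.imwrite("pics/w6.png",im)
T=s["tcp_pos"]; d=(P-T)*1e3
print((np.sum((abs(d[...,0])<70)&(abs(d[...,1])<40)&(d[...,2]<0)&(d[...,2]>-60))))
E
```

```text
58.631465435028076 0.01886189154040159 [-0.03482552  0.4798847  -2.01097741] [ 0.03543652 -0.01561643  0.02182744]
[ 0.58911659 -0.19681512  0.        ]
tcp [0.5228 0.3781 0.2602] xyz mm [ 30.1 577.9  -0. ] ang [-0.     0.     0.185] q6 1.95 t 10.15
3560
```

View pics/w6.png

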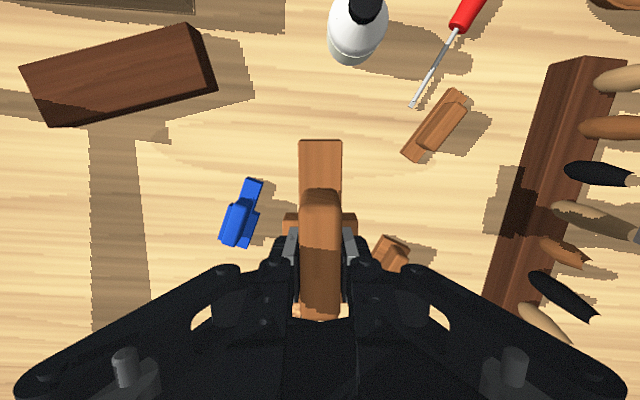

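The plug hangs level in the jaws, with its tongue at (320,165). I'll measure its pose in the hand from that tongue.

```bash
cat > inhand.py <<'E'
from h import *
def inhand():
    c=shot("wrist"); s=read_state(); r=R.from_quat(s["orientation"]); P=cloud(c)
    d=(P-s["tcp_pos"])@r.as_matrix()*1e3  # tool axes
    x,y,z=d[...,0],d[...,1],d[...,2]
    m=(x>30)&(x<75)&(abs(y)<25)&(z>12)&(z<40)
    zt=np.median(z[m]); t=m&(abs(z-zt)<3)&(x>33)
    A=np.c_[x[t],y[t],np.ones(t.sum())]; f=np.linalg.lstsq(A,z[t],rcond=None)[0]
    tt=t&(x<52); xs=np.arange(36,52,2); mid=[]
    for k in xs:
        q=y[tt&(abs(x-k)<1.2)]; mid.append((q.min()+q.max())/2)
    pf=np.polyfit(xs,mid,1)
    print("plate top z",zt.round(1),"tilt",f[:2].round(3),"end x",np.percentile(x[t],99.5).round(1),"yaw in hand",pf[0].round(3),"y at tongue 50:",np.polyval(pf,50).round(1),"y at 0:",np.polyval(pf,0).round(1),"width",np.ptp(y[tt]).round(1))
if __name__=="__main__": inhand()
E
python3 inhand.py
```

```text
plate top z 24.4 tilt [ 0.009 -0.001] end x 54.7 yaw in hand 0.0 y at tongue 50: 0.4 y at 0: 0.4 width 23.9
```

Call:
carry_out:
  increments:
    - {"xyz": [1,20,0],"angular": [0,0,0],"claw": 10}
    - {"xyz": [3,55,0],"angular": [0,0,0.01],"claw": 10}
    - {"xyz": [5,97,0],"angular": [0,0,0.02],"claw": 10}
    - {"xyz": [8,140,0],"angular": [0,0,0.03],"claw": 10}
    - {"xyz": [10,183,0],"angular": [0,0,0.04],"claw": 10}

```text
clock: 10.88
tcp_pos: [0.5441, 0.1937, 0.2597]
orientation: [1.0, 0.011, -0.001, 0.0]
wrist_force: [0.5, -0.5, -0.6]
finger_gap: 0.0191
grasp_force: 58.8
```

```bash
python3 - <<'E'
from h import *
p=jig(30,75,0); go([p[0],p[1],.26],JY); print(read_state()["grasp_force"])
E
```

```text
tcp [0.5441 0.1937 0.2597] xyz mm [ 3.650e+01  3.914e+02 -1.000e-01] ang [0.    0.001 0.144] q6 1.69 t 10.88
58.7507039308548
```

Call:
carry_out:
  increments:
    - {"xyz": [4,40,0],"angular": [0,0,0.02],"claw": 10}
    - {"xyz": [8,85,0],"angular": [0,0,0.04],"claw": 10}
    - {"xyz": [12,130,0],"angular": [0,0,0.06],"claw": 10}
    - {"xyz": [16,175,0],"angular": [0,0,0.08],"claw": 10}
    - {"xyz": [20,220,0],"angular": [0,0,0.1],"claw": 10}

```text
clock: 11.5
tcp_pos: [0.5687, -0.0257, 0.2598]
orientation: [0.999, -0.039, -0.001, -0.0]
wrist_force: [0.9, 0.4, -0.1]
finger_gap: 0.0189
grasp_force: 58.7
```

```bash
python3 - <<'E'
from h import *
p=jig(30,75,0); go([p[0],p[1],.26],JY); print(read_state()["grasp_force"])
E
```

```text
tcp [ 0.5687 -0.0257  0.2598] xyz mm [ 33.8 169.   -0.2] ang [0.    0.001 0.044] q6 1.4 t 11.5
58.70818734169006
```

Call:
carry_out:
  increments:
    - {"xyz": [9,45,0],"angular": [0,0,0.02],"claw": 10}
    - {"xyz": [18,90,0],"angular": [0,0,0.03],"claw": 10}
    - {"xyz": [27,135,0],"angular": [0,0,0.044],"claw": 10}
    - {"xyz": [34,160,0],"angular": [0,0,0.044],"claw": 10}
    - {"xyz": [34,169,0],"angular": [0,0,0.044],"claw": 10}

```text
clock: 12.12
tcp_pos: [0.5895, -0.1964, 0.2593]
orientation: [0.998, -0.062, -0.001, -0.0]
wrist_force: [-0.3, 0.6, -1.2]
finger_gap: 0.0194
grasp_force: 58.7
```

Call:
carry_out:
  increments:
    - {"xyz": [0,0,10],"angular": [0,0,0],"claw": 10}
    - {"xyz": [0,0,40],"angular": [0,0,0],"claw": 10}
    - {"xyz": [0,0,75],"angular": [0,0,0],"claw": 10}
    - {"xyz": [0,0,100],"angular": [0,0,0],"claw": 10}
    - {"xyz": [0,0,110],"angular": [0,0,0],"claw": 10}

```text
clock: 12.75
tcp_pos: [0.5894, -0.193, 0.1486]
orientation: [0.998, -0.06, -0.001, -0.001]
wrist_force: [-0.9, -0.5, -0.9]
finger_gap: 0.0189
grasp_force: 58.7
```

Call:
carry_out:
  increments:
    - {"xyz": [0,0,0],"angular": [0,0,0],"claw": 10}
    - {"xyz": [0,0,0],"angular": [0,0,0],"claw": 10}

```text
clock: 13.0
tcp_pos: [0.5906, -0.1945, 0.1515]
orientation: [0.998, -0.06, 0.001, 0.0]
wrist_force: [-0.5, -0.0, -0.8]
finger_gap: 0.0189
grasp_force: 58.7
```

```bash
python3 - <<'E'
from h import *
from inhand import inhand
p=jig(30,75,86.5); go(p,JY); inhand(); inhand(); print(read_state()["grasp_force"])
E
```

```text
tcp [ 0.5906 -0.1945  0.1515] xyz mm [-1.3  2.4 65. ] ang [ 0.001 -0.002  0.001] q6 1.18 t 13.0
plate top z 24.7 tilt [ 0.009 -0.   ] end x 54.8 yaw in hand 0.0 y at tongue 50: 0.4 y at 0: 0.3 width 23.9
plate top z 24.6 tilt [0.009 0.001] end x 54.9 yaw in hand 0.003 y at tongue 50: 0.4 y at 0: 0.3 width 23.8
58.7164431810379
```

Call:
carry_out:
  increments:
    - {"xyz": [-1,2,15],"angular": [0,0,0],"claw": 10}
    - {"xyz": [-1,2,35],"angular": [0,0,0],"claw": 10}
    - {"xyz": [-1,2,50],"angular": [0,0,0],"claw": 10}
    - {"xyz": [-1,2,60],"angular": [0,0,0],"claw": 10}
    - {"xyz": [-1,2,60],"angular": [0,0,0],"claw": 10}

```text
clock: 13.72
tcp_pos: [0.5888, -0.1963, 0.0896]
orientation: [0.998, -0.061, -0.001, -0.0]
wrist_force: [-0.5, 0.1, -0.4]
finger_gap: 0.0192
grasp_force: 58.7
```

Call:
carry_out:
  increments:
    - {"xyz": [0,0,0],"angular": [0,0,0],"claw": 10}
    - {"xyz": [0,0,0],"angular": [0,0,0],"claw": 10}

```text
clock: 13.98
tcp_pos: [0.5892, -0.1965, 0.0909]
orientation: [0.998, -0.061, 0.001, 0.0]
wrist_force: [-0.1, 0.2, -1.8]
finger_gap: 0.0189
grasp_force: 58.7
```

```bash
cat > chk.py <<'E'
from h import *
from inhand import inhand
p=jig(30,75,86.5); go(p,JY); inhand()
c=shot("wrist"); X,Y,Z=jframe(cloud(c)); X-=30; Y-=75
t=(X>30)&(X<70)&(abs(Y)<20)&(Z>48)&(Z<75); print("tongue top z",np.median(Z[t]).round(1),"x end",np.percentile(X[t],99).round(1),"y",np.percentile(Y[t],[1,99]).round(1))
b=(abs(Z-36)<3)&(X>30)&(X<85)&(abs(Y)<30); k=b&(abs(Y)<8); print("pocket end x",X[k].min().round(1),"board z",np.median(Z[b]).round(1))
k=b&(X<57)&(X>40); print("pocket tongue y",Y[k&(Y<0)].max().round(1) if (k&(Y<0)).any() else None,Y[k&(Y>0)].min().round(1) if (k&(Y>0)).any() else None)
cv2.imwrite("pics/w7.png",c["pixels"])
E
python3 chk.py
```

```text
tcp [ 0.5892 -0.1965  0.0909] xyz mm [-0.1  0.3  4.4] ang [ 0.    -0.001  0.001] q6 1.18 t 13.97
plate top z 24.6 tilt [ 0.01  -0.002] end x 54.8 yaw in hand 0.003 y at tongue 50: 0.5 y at 0: 0.4 width 23.9
tongue top z 66.1 x end 54.8 y [-11.8  11.6]
pocket end x 58.4 board z 36.6
pocket tongue y -14.6 13.5
```

View pics/w7.png

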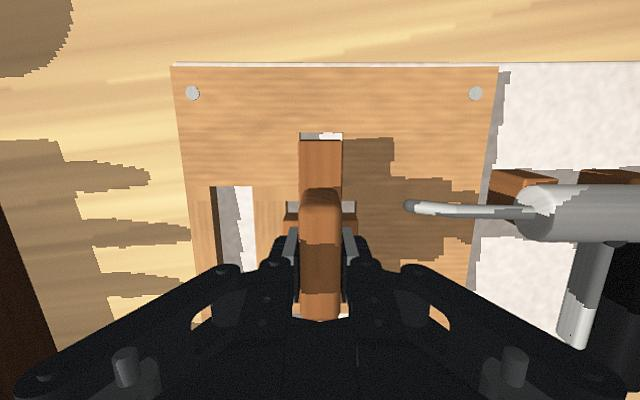

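The tongue (320,160) lines up with the visible end of the pocket at (320,135), centred sideways with nothing touching. A last shift of 1 mm forward and 4 mm down, then it holds.

Call:
carry_out:
  increments:
    - {"xyz": [0.7,0.4,2],"angular": [0,0,0],"claw": 10}
    - {"xyz": [0.7,0.4,4],"angular": [0,0,0],"claw": 10}
    - {"xyz": [0.7,0.4,4],"angular": [0,0,0],"claw": 10}
    - {"xyz": [0.7,0.4,4],"angular": [0,0,0],"claw": 10}
    - {"xyz": [0.7,0.4,4],"angular": [0,0,0],"claw": 10}

```text
clock: 14.7
tcp_pos: [0.5896, -0.1969, 0.0863]
orientation: [0.998, -0.061, -0.0, 0.0]
wrist_force: [-0.1, 0.6, -1.3]
finger_gap: 0.0191
grasp_force: 58.7
```

```bash
python3 chk.py
```

```text
tcp [ 0.5896 -0.1969  0.0863] xyz mm [-0.5  0.  -0.2] ang [0.    0.    0.001] q6 1.18 t 14.7
plate top z 24.7 tilt [ 0.012 -0.001] end x 54.8 yaw in hand -0.002 y at tongue 50: 0.4 y at 0: 0.6 width 23.9
tongue top z 61.7 x end 55.3 y [-12.1  11.3]
pocket end x 58.4 board z 36.6
pocket tongue y -14.6 13.4
```

```bash
python3 -c "
from rig import *
print(sign_off())"
```

```text
the job is handed in; nothing more can be done
None
```

I squeezed the blow gun's trigger to its stop and it sprang back. The stepped plug is now held level and lined up about 1 cm above its pocket, and the job was handed in at about 15 s; no verdict was shown.

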